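# Find the blind hole of the matching roller bearing cap and hold it hole-up

### The arm

A 6-joint arm with a two-finger parallel gripper is mounted at the origin on the work surface. World frame = base frame: x ahead of the robot, y to its left, z up, the work surface at z = 0. Lengths are in m, angles in rad, forces in N, time in s.
With the tool pointing down it reaches from about 0.35 to 0.775 m from the base axis. Payload 7.3 kg.
Tool frame: the origin (TCP) lies midway between the tips of the shut fingers; the grasp point (between the pads) lies 19 mm behind it; z points along the fingers, y is the direction in which the jaws open and shut (so a half turn about z gives the same grasp; the last joint's range is limited). The gripper opens to 92 mm and grips with 3 to 60 N. Pads are 19 mm wide; open, the fingers measure 130 mm over their backs; the gripper's body (75 mm by 190 mm) begins 47 mm behind the grasp point.
Start: joints at [1.031, 0.342, 1.524, -0, 1.275, -0.146], TCP at [0.201, 0.485, 0.227] pointing down, gripper open.
Joint ranges: [-2.53, 2.53], [-0.77, 2.02], [0.04, 2.7], [-1, 4.14], [0.28, 2.66], [-3.11, 3.11]. Speed limits (rad/s): [2.57, 2.57, 3.14, 3.14, 3.14, 3.14].

### API

Orientations are given as [roll, pitch, yaw] about the fixed x, y, z axes, in that order (R = Rz(yaw) Ry(pitch) Rx(roll)).
In Python, from cell import status, eyes, job gives the robot as it stands.
- The arm moves only by the tool jog_arm, never from a script. Its argument "series" is a list of rows, each a list of 3 entries, a list of its own where there are three numbers: the gripper command: -1 is shut, 1 is fully open, values between are in proportion, then the shift along the tool's x, y, z in m, then the turn, a rotation vector about the tool's x, y, z in rad. In form: [[grip, [x, y, z], [ax, ay, az]], ...]. A call has 1 to 12 rows; each row is the pose to reach, as a shift and turn from the pose commanded when the call began, along the tool's axes at that moment; what a row does not reach only later rows make up. A row lasts 1/12 s, in which the tool goes at most 41.7 mm and 7.16 degrees, less where a joint would pass 70% of its speed; a pose out of reach is approached as far as the arm can. A call with a gripper value outside its range is refused whole. The fingers move at their own pace and stop on an object; "squeeze" is the grip in N (left out, the last holds). Time passes only in rows, so rows that repeat a pose let the fingers close. It gives the time, the measured TCP pose, the force and the opening at its end, in the units of the state.
- status.observe(): the state, without advancing time (a new reading comes with each control period).
- eyes.read_camera(name): name is "scene" or "top"; returns a dict with "img" (420x560x3 uint8, red, green, blue), "range_z" (420x560 float32, m along the optical axis (not along the pixel's ray), 0 where there is no reading), "camera_matrix" (3x3 intrinsics, pixels), "T" (4x4, takes a point from camera to world coordinates). Camera axes: x right, y down, z forward; pixel columns grow to the right and rows downward; lengths in m; the calibration is good to about 2 mm. A picture is of the moment at which its call begins.
- job.hand_in(): hands the job in, once; it reports no verdict.
The state is a dict: "time": time; "qpos": joint angles; "qvel": joint speeds; "joint_efforts": joint torques, N m; "tool_pos": TCP position; "tool_rot": TCP orientation; "contact_force": force on the tool from outside, world axes, zero at the start; "torque": the same for the moment, N m; "opening": finger opening in m.
Only numpy, scipy, OpenCV 4.12 (cv2) and the standard library are available. Lean on these libraries where they do the work, as an engineer would, in place of code of your own. Each camera call takes 0.05 s, during which the arm holds its last target.

### The job

The inking roller in the yellow rest is to have its bearing cap greased: pick up the cap whose colour band matches that roller's collars, find out which of its two ends has the blind hole (look, or feel by lowering an end onto the upright gauge pin), and turn the cap so that the hole faces straight up. Finish while holding it there still in the gripper, its middle at least 12 cm above the bench and touching nothing else. Leave the other cap, the ink tin, its lid and the ink knife where they are.

Things in the scene. Friction and masses are not known exactly. Their poses are not given: they have to be found in the camera images.
- cap_red_center (a point): centre of the red-banded cap: loose aluminium block, about 0.2 kg, 52 long (along this point's x), 40 x 40 square, lying on a long side (centre 20 up, z up). One end has a centred blind hole, 20 across, 34 deep; the other is solid. Which end (+x or -x) is not told and differs between the caps: look or feel. (In the rules, body cap_red's y axis points out of the hole; it is this +x or -x.)
- cap_blue_center (a point): centre of the blue-banded cap: loose aluminium block, about 0.2 kg, 52 long (along this point's x), 40 x 40 square, lying on a long side (centre 20 up, z up). One end has a centred blind hole, 20 across, 34 deep; the other is solid. Which end (+x or -x) is not told and differs between the caps: look or feel. (In the rules, body cap_blue's y axis points out of the hole; it is this +x or -x.)
- roller_red_mid (a point): middle of the inking roller with red collars and a red ring on its wooden handle (black rubber roller 150 long, 54 across, lying along y in a rest, fixed); the point is on its axis, 41 above the bench.
- roller_blue_mid (a point): middle of the inking roller with blue collars and a blue ring on its wooden handle (black rubber roller 150 long, 54 across, lying along y in a rest, fixed); the point is on its axis, 41 above the bench.
- rest_service_top (a point): the yellow rest (90 x 240, fixed): the roller lying in it, within 20 mm horizontally of this point, is the one to serve; the point is the centre of its base plate's top, 12 above the bench. The other roller lies in a plain wooden rest like it, not to be served.
- gauge_top (a point): top of the upright steel gauge pin, fixed: 14 across, with a slightly tapered tip, top 60 above the bench, on a green round foot 64 across and 12 high. It enters a cap's hole with 3 clearance all round; the hole slides 34 down over it, while a solid end stops on its top. z up.
- ink_tin_center (a point): open steel ink tin, 100 across, 70 high, 0.5 kg, loose, a bystander; the point is its centre, 35 above the bench.
- tin_lid_center (a point): inky steel tin lid, 104 across, 7 thick, lying flat, loose, a bystander; the point is its centre.
- ink_knife_center (a point): ink knife lying flat, loose, a bystander: 110 mm wooden handle from this point along its -x, 110 mm steel blade (up to 50 wide) along +x; the point is at the ferrule, 9 above the bench.
Not all that is in view belongs to the job. What is shaped like the part that bears cap_red_center but purple is not meant. What is shaped like the part that bears cap_blue_center but orange is not meant.

How it is judged:
On the way:
1. the cap that matches the roller in the yellow rest is gripped and lifted off the bench (its centre above 60 mm) (((horizontal distance between roller_red_mid and rest_service_top below 0.05 m and height (world z) of cap_red_center above 0.06 m and contact force between cap_red and the fingers above 1 N) or (horizontal distance between roller_blue_mid and rest_service_top below 0.05 m and height (world z) of cap_blue_center above 0.06 m and contact force between cap_blue and the fingers above 1 N))), for 0.1 s.
At the end, for the whole second after the job is handed in: The cap matching the roller in the yellow rest is held in the fingers, still (under 30 mm/s), its hole facing up within 0.25 rad of vertical, its centre more than 110 mm above the bench, not touching the gauge; the other cap, the tin, the lid and the knife are within 30 mm of where they were (((horizontal distance between roller_red_mid and rest_service_top below 0.05 m and angle between cap_red's own y axis and vertical below 0.25 rad and height (world z) of cap_red_center above 0.11 m and contact force between cap_red and the fingers above 1 N and linear speed of cap_red below 0.03 m/s and contact force between cap_red and gauge below 0.2 N) or (horizontal distance between roller_blue_mid and rest_service_top below 0.05 m and angle between cap_blue's own y axis and vertical below 0.25 rad and height (world z) of cap_blue_center above 0.11 m and contact force between cap_blue and the fingers above 1 N and linear speed of cap_blue below 0.03 m/s and contact force between cap_blue and gauge below 0.2 N)) and ((horizontal distance between roller_red_mid and rest_service_top below 0.05 m and distance of cap_blue_center from where it was at the start of the episode below 0.03 m) or (horizontal distance between roller_blue_mid and rest_service_top below 0.05 m and distance of cap_red_center from where it was at the start of the episode below 0.03 m)) and distance of each of ink_tin_center, tin_lid_center, ink_knife_center from where it was at the start of the episode below 0.03 m); the arm keeps its last pose, push and grip.
It fails at once if the cap that does not match is moved more than 30 mm ((horizontal distance between roller_red_mid and rest_service_top below 0.05 m and distance of cap_blue_center from where it was at the start of the episode above 0.03 m) or (horizontal distance between roller_blue_mid and rest_service_top below 0.05 m and distance of cap_red_center from where it was at the start of the episode above 0.03 m)).
It fails at once if the tin, the lid or the knife is moved more than 30 mm (distance of any of ink_tin_center, tin_lid_center, ink_knife_center from where it was at the start of the episode above 0.03 m).
It also fails if it takes over 72 s, if anything falls off the work surface, if the arm or the gripper's body presses on something with over 40 N, if the wrist force passes 120 N, or if a joint passes its speed limit or range.

## Working session

There is one attempt and no reset: what is moved stays moved. The work goes in short steps, Python scripts to look and compute and a tool call to move; the robot and the scene stay as the last step left them, time stands still between calls to the robot, and variables do not carry over. Pictures are saved under pics/ and viewed, and the job is handed in when it is done.

Besides the shell and the picture viewer there is one more tool, called after "Call:" as name(argument=value, ...) on one line, values as JSON. jog_arm: Moves the arm, as the interface text tells. Its arguments: {"type":"object","properties":{"series":{"type":"array","items":{"type":"array"}},"squeeze":{"type":"number"}},"required":["series"]}

```bash
mkdir -p pics; ls
python3 - <<'E'
from cell import status, eyes
import cv2,numpy as np
print(status.observe())
for n in ("scene","top"):
    r=eyes.read_camera(n); cv2.imwrite(f"pics/{n}0.png",cv2.cvtColor(r["img"],cv2.COLOR_RGB2BGR)); np.savez(f"{n}0.npz",**r)
    print(r["camera_matrix"],r["T"])
E
```

```text
pics
{'time': 0.0, 'qpos': array([ 1.03100954e+00,  3.42741098e-01,  1.52498092e+00, -2.55120068e-05,
        1.27536443e+00, -1.46003770e-01]), 'qvel': array([-3.73141526e-04,  2.48355680e-07, -3.73820380e-05, -5.68679010e-04,
       -5.47567094e-04, -7.13078473e-04]), 'joint_efforts': array([ 6.90835941e-05, -4.31248283e+01, -2.44219923e+01,  7.16757146e-02,
        5.59485052e-02, -1.42291224e-04]), 'tool_pos': array([0.20122505, 0.48449316, 0.22604801]), 'tool_rot': array([-3.14011120e+00, -1.93189367e-04,  2.74781694e+00]), 'contact_force': array([ 0.25924012, -0.15937443, -0.74511365]), 'torque': array([-0.04230647,  0.01660946,  0.04171838]), 'opening': 0.09209171293225749}
[[476.13669907   0.         292.45255582]
 [  0.         476.13669907 207.10796957]
 [  0.           0.           1.        ]] [[-5.72314623e-01  6.91355893e-01 -4.41002269e-01  1.22001052e+00]
 [ 8.20033999e-01  4.82205926e-01 -3.08255876e-01  4.64282296e-01]
 [-4.60608821e-04 -5.38056200e-01 -8.42908840e-01  1.32990929e+00]
 [ 0.00000000e+00  0.00000000e+00  0.00000000e+00  1.00000000e+00]]
[[429.41022319   0.         280.20044232]
 [  0.         429.41022319 213.54779174]
 [  0.           0.           1.        ]] [[-0.10501346 -0.97409421  0.20028141  0.33796524]
 [-0.9944524   0.10163476 -0.02710716  0.01415368]
 [ 0.00604937 -0.20201695 -0.97936334  1.22213081]
 [ 0.          0.          0.          1.        ]]
```

View pics/scene0.png

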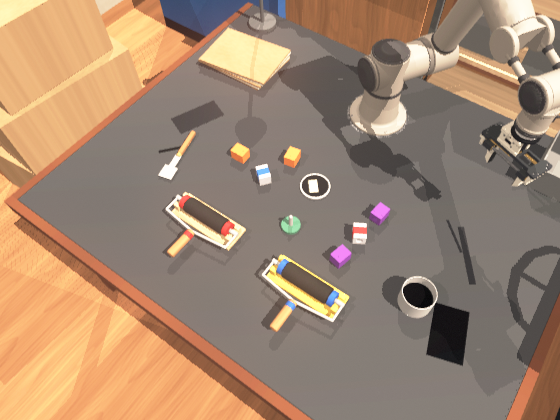

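View pics/top0.png

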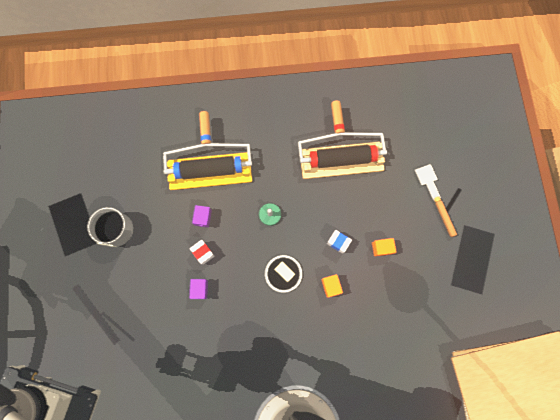

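The scene view (around (305,285)) and the top view (around (208,168)) both show the blue-collared roller in the yellow rest. That makes the blue-banded cap the target: top view (340,242), scene view (263,175). I'll zoom in and measure it.

```bash
cat > h.py <<'E'
import numpy as np,cv2
def P(r,u,v,z=None):
    K=r["camera_matrix"];T=r["T"];u=np.atleast_1d(u).astype(float);v=np.atleast_1d(v).astype(float)
    d=np.stack([(u-K[0,2])/K[0,0],(v-K[1,2])/K[1,1],np.ones_like(u)],-1)@T[:3,:3].T
    o=T[:3,3]
    s=(z-o[2])/d[:,2] if z is not None else r["range_z"][v.astype(int),u.astype(int)]
    return o+d*np.reshape(s,(-1,1))
E
python3 - <<'E'
import numpy as np,cv2
from h import P
a={n:dict(np.load(n+"0.npz")) for n in("scene","top")}
crops=[]
for n,(u,v) in (("scene",(263,175)),("top",(340,242))):
    im=a[n]["img"][v-25:v+25,u-30:u+30]; crops.append(cv2.resize(im,None,fx=8,fy=8,interpolation=cv2.INTER_CUBIC))
    
cv2.imwrite("pics/z.png",cv2.cvtColor(cv2.resize(np.vstack(crops),(480,600)) if 0 else cv2.resize(np.hstack(crops),(800,333)),cv2.COLOR_RGB2BGR))
for n,(u,v) in (("scene",(263,175)),("top",(340,242))):
    r=a[n]; uu,vv=np.meshgrid(np.arange(u-30,u+31),np.arange(v-25,v+26)); uu=uu.ravel();vv=vv.ravel()
    p=P(r,uu,vv); c=r["img"][vv,uu].astype(int)
    notor=~((c[:,0]>c[:,2]+60))
    m=(p[:,2]>0.032)&(p[:,2]<.05)&notor
    q=p[m]; rect=cv2.minAreaRect(q[:,:2].astype(np.float32)*1000); print(n,m.sum(),q.mean(0),rect,cv2.boxPoints(rect))
    b=m&(c[:,2]>c[:,0]+50); print("blue",p[b].mean(0),b.sum())
    hsv=cv2.cvtColor(r["img"],cv2.COLOR_RGB2HSV)
    g=(cv2.inRange(hsv,(60,80,40),(90,255,255))); ys,xs=np.nonzero(g); print("gauge",P(r,np.median(xs),np.median(ys),.012),len(xs))
E
```

```text
scene 165 [ 0.48709328 -0.16969146  0.03980997] ((486.760009765625, -170.47532653808594), (58.449058532714844, 40.42982482910156), 50.03071594238281) [[ 452.49435 -179.88708]
 [ 483.47934 -205.85828]
 [ 521.02563 -161.06357]
 [ 490.04068 -135.09238]]
blue [ 0.48479338 -0.17337096  0.04019511] 60
gauge [[nan nan nan]] 0
top 277 [ 0.4861679  -0.17475324  0.04019996] ((486.5639343261719, -175.11434936523438), (51.89991760253906, 41.84663391113281), 50.9725341796875) [[ 453.96927 -182.09816]
 [ 486.47757 -208.44868]
 [ 519.15857 -168.13054]
 [ 486.6503  -141.78001]]
blue [ 0.48706677 -0.17443174  0.04034333] 126
gauge [[0.58162377 0.01342792 0.012     ]] 274
  return _methods._mean(a, axis=axis, dtype=dtype,
  ret = ret.dtype.type(ret / rcount)
```

View pics/z.png

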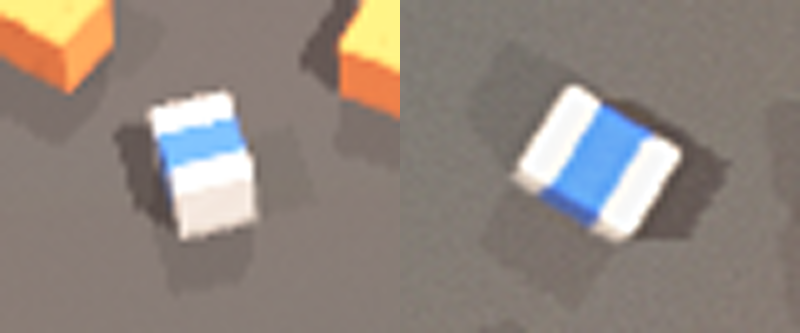

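The scene-view crop shows the cap end facing that camera (world direction about (0.63,0.78)) as plain metal, so the hole should be at the other end. The top-view size, 51.9 x 41.8 mm at z=40 mm, fits the given dimensions. Next I'll check clearance to the orange blocks and work out the approach in tool axes.

```bash
cat >> h.py <<'E'
from scipy.spatial.transform import Rotation as R
def rel(pos,rpy,s):
    R0=R.from_euler("xyz",s["tool_rot"]); R1=R.from_euler("xyz",rpy)
    return R0.inv().apply(np.array(pos)-s["tool_pos"]).round(4),(R0.inv()*R1).as_rotvec().round(4)
E
python3 - <<'E'
import numpy as np,cv2
from h import *
from cell import status
r=dict(np.load("top0.npz"))
hsv=cv2.cvtColor(r["img"],cv2.COLOR_RGB2HSV)
m=cv2.inRange(hsv,(8,150,150),(28,255,255))
n,l,st,c=cv2.connectedComponentsWithStats(m)
for i in range(1,n):
    if st[i,4]>100:
        ys,xs=np.nonzero(l==i); p=P(r,xs,ys); p=p[p[:,2]>.03]
        if len(p)>20: print(c[i],cv2.minAreaRect((p[:,:2]*1000).astype(np.float32)),p[:,2].mean())
ys,xs=np.nonzero(cv2.inRange(hsv,(100,120,60),(125,255,255)));
for (u,v) in ((325,205),(208,168)):
    print(P(r,u,v))
s=status.observe()
print(rel([.487,-.175,.226],[-np.pi,0,.889],s))
E
```

```text
[212.73004695 178.71126761] ((581.576416015625, 71.55241394042969), (460.0442199707031, 197.2902374267578), 36.47010803222656) 0.06128126579552608
[383.71348315 246.69662921] ((413.881591796875, -153.19140625), (49.468231201171875, 364.1751708984375), 16.66598892211914) 0.04852451339489109
[331.80294118 285.55294118] ((355.47760009765625, -72.48075866699219), (51.70182800292969, 176.71559143066406), 9.962891578674316) 0.04403380278939925
[[ 0.59952163 -0.15236713  0.00065211]]
[[0.72712302 0.17080264 0.06050886]]
(array([-0.5169, -0.4994,  0.0007]), array([-1.1000e-03,  1.1000e-03,  1.8588e+00]))
```

Call:
jog_arm(series=[[0.6, [-0.029, -0.028, 0], [0, 0, 0.1]], [0.6, [-0.058, -0.056, 0], [0, 0, 0.2]], [0.6, [-0.087, -0.084, 0], [0, 0, 0.3]], [0.6, [-0.116, -0.112, 0], [0, 0, 0.4]], [0.6, [-0.145, -0.14, 0], [0, 0, 0.5]], [0.6, [-0.174, -0.168, 0], [0, 0, 0.6]], [0.6, [-0.203, -0.196, 0], [0, 0, 0.7]], [0.6, [-0.232, -0.224, 0], [0, 0, 0.8]], [0.6, [-0.261, -0.252, 0], [0, 0, 0.9]], [0.6, [-0.29, -0.28, 0], [0, 0, 1.0]], [0.6, [-0.319, -0.308, 0], [0, 0, 1.1]], [0.6, [-0.34, -0.33, 0], [0, 0, 1.2]]])

```text
time: 1.1
tool_pos: [0.3895, 0.0469, 0.2267]
tool_rot: [3.141, 0.0, 1.542]
contact_force: [1.2, 1.0, -0.3]
opening: 0.0735
```

Run:
```python
from h import *
from cell import status
s=status.observe(); print(s["tool_pos"],s["tool_rot"],s["qpos"],s["time"])
print(rel([.487,-.175,.126],[-np.pi,0,.889],s))
```

```text
[0.38948456 0.04693682 0.22669445] [3.14112275e+00 3.89726302e-04 1.54160073e+00] [-7.57647053e-02  9.55866031e-02  1.84934192e+00 -3.94810048e-04
  1.19617662e+00 -4.64248202e-02] 1.1
(array([-0.219 ,  0.1039,  0.1008]), array([6.000e-04, 2.000e-04, 6.526e-01]))
```

Call:
jog_arm(series=[[0.6, [-0.035, 0.017, 0.016], [0, 0, 0.11]], [0.6, [-0.07, 0.034, 0.032], [0, 0, 0.22]], [0.6, [-0.105, 0.051, 0.048], [0, 0, 0.33]], [0.6, [-0.14, 0.068, 0.065], [0, 0, 0.44]], [0.6, [-0.175, 0.085, 0.08], [0, 0, 0.55]], [0.6, [-0.21, 0.1, 0.095], [0, 0, 0.65]], [0.6, [-0.219, 0.104, 0.1], [0, 0, 0.655]], [0.6, [-0.219, 0.104, 0.1], [0, 0, 0.655]], [0.6, [-0.219, 0.104, 0.1], [0, 0, 0.655]]])

```text
time: 1.85
tool_pos: [0.487, -0.1715, 0.126]
tool_rot: [-3.139, 0.0, 0.893]
contact_force: [-0.6, -0.1, -0.3]
opening: 0.0734
```

Run:
```python
from h import *
from cell import status,eyes
s=status.observe(); print(s["tool_pos"],s["tool_rot"],s["qpos"],s["time"])
print(rel([.487,-.175,.006],[-np.pi,0,.889],s))
r=[cv2.resize(eyes.read_camera(n)["img"][c[1]-50:c[1]+50,c[0]-65:c[0]+65],None,fx=3,fy=3,interpolation=2) for n,c in (("scene",(263,165)),("top",(340,242)))]
cv2.imwrite("pics/a1.png",cv2.cvtColor(np.hstack(r),4))
```

```text
[ 0.4870202  -0.17145485  0.12595892] [-3.13906087e+00  9.84565581e-05  8.92713214e-01] [-4.87253600e-01  4.32891590e-01  1.68895089e+00  4.49489389e-04
  1.02225472e+00  1.90594773e-01] 1.85
(array([-0.0028,  0.0025,  0.12  ]), array([-0.0025,  0.0001,  0.0037]))
```

View pics/a1.png

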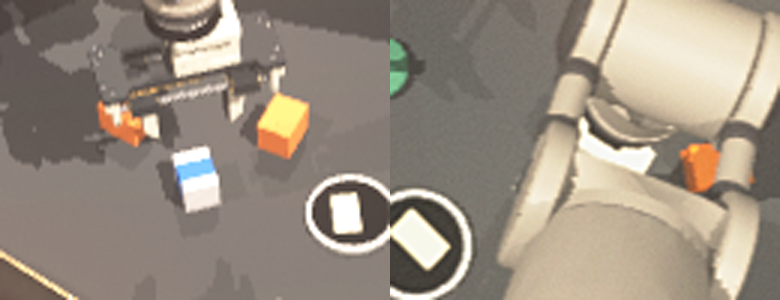

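The scene crop shows the fingers straddling the cap's narrow width, with the cap at about (195,180) in the crop and its near end plain. The way down is clear, so I'll descend and grip.

Call:
jog_arm(series=[[0.6, [-0.003, 0.002, 0.03], [-0.002, 0, 0.003]], [0.6, [-0.003, 0.002, 0.06], [-0.002, 0, 0.003]], [0.6, [-0.003, 0.002, 0.085], [-0.002, 0, 0.003]], [0.6, [-0.003, 0.002, 0.105], [-0.002, 0, 0.003]], [0.6, [-0.003, 0.002, 0.12], [-0.002, 0, 0.003]], [0.6, [-0.003, 0.002, 0.12], [-0.002, 0, 0.003]], [-1, [-0.003, 0.002, 0.12], [-0.002, 0, 0.003]], [-1, [-0.003, 0.002, 0.12], [-0.002, 0, 0.003]], [-1, [-0.003, 0.002, 0.12], [-0.002, 0, 0.003]], [-1, [-0.003, 0.002, 0.12], [-0.002, 0, 0.003]], [-1, [-0.003, 0.002, 0.12], [-0.002, 0, 0.003]], [-1, [-0.003, 0.002, 0.12], [-0.002, 0, 0.003]]], squeeze=30)

```text
time: 2.95
tool_pos: [0.4873, -0.1751, 0.0073]
tool_rot: [3.14, -0.0, 0.89]
contact_force: [0.2, 0.9, 6.3]
opening: 0.0398
```

Gripped at 39.8 mm opening. I'll lift, then take a small test tilt about the jaw axis in the direction that raises the suspected hole end, to see which joints take it up.

Call:
jog_arm(series=[[-1, [0, 0, -0.03], [0, 0, 0]], [-1, [0, 0, -0.065], [0, 0, 0]], [-1, [0, 0, -0.1], [0, 0, 0]], [-1, [0, 0, -0.14], [0, 0, 0]], [-1, [0, 0, -0.18], [0, 0, 0]], [-1, [0, 0, -0.22], [0, 0, 0]], [-1, [0, 0, -0.25], [0, 0, 0]], [-1, [0, 0, -0.25], [0, -0.1, 0]], [-1, [0, 0, -0.25], [0, -0.2, 0]], [-1, [0, 0, -0.25], [0, -0.3, 0]], [-1, [0, 0, -0.25], [0, -0.3, 0]]])

```text
time: 3.87
tool_pos: [0.4877, -0.1731, 0.2556]
tool_rot: [3.141, 0.304, 0.893]
contact_force: [-0.6, 0.8, -2.3]
opening: 0.0402
```

Run:
```python
from h import *
from cell import status,eyes
s=status.observe(); print(s)
r=[eyes.read_camera(n)["img"] for n in ("scene","top")]
cv2.imwrite("pics/a2.png",cv2.cvtColor(cv2.resize(np.hstack(r),(800,300)),4))
cv2.imwrite("pics/a2s.png",cv2.cvtColor(r[0],4))
```

```text
{'time': 3.8667, 'qpos': array([-0.31667398,  0.38906153,  1.41268108, -0.28557952,  1.45489702,
        0.41098625]), 'qvel': array([-0.0590002 , -0.02495161,  0.03179563,  0.11697823, -0.05562263,
       -0.10946948]), 'joint_efforts': array([  0.72847473, -47.74612784, -26.66231275,  -2.55742304,
         1.08743023,   0.8744753 ]), 'tool_pos': array([ 0.48765725, -0.17307255,  0.25559224]), 'tool_rot': array([3.14143913, 0.30372929, 0.89280035]), 'contact_force': array([-0.62714227,  0.82223038, -2.32534895]), 'torque': array([0.23913683, 0.02556753, 0.00326901]), 'opening': 0.04019935423491323}
```

View pics/a2s.png

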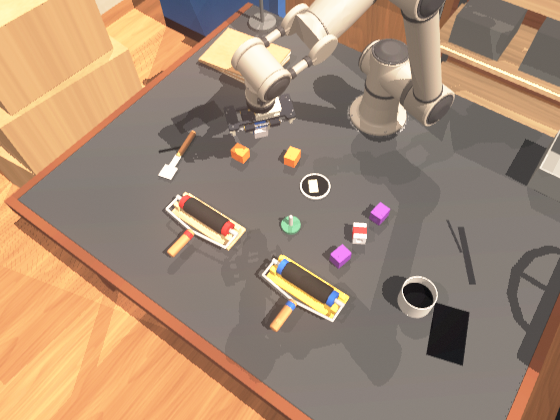

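```bash
cat >> h.py <<'E'
def fk(q,f=None):
    f=q[1]+q[2] if f is None else f
    return R.from_euler("ZYZYZ",[q[0],f,q[3],q[4],q[5]+np.pi/2])
def goalR(h,sx=-1):
    z=np.array([np.cos(h),np.sin(h),0]);x=np.array([0,0,float(sx)]);return R.from_matrix(np.stack([x,np.cross(z,x),z],1))
E
python3 - <<'E'
from h import *
from cell import status
s=status.observe();q=s["qpos"]
print((fk(q).inv()*R.from_euler("xyz",s["tool_rot"])).magnitude())
for q1 in (-.5,-.1):
  for a in (0,30,45,60,90):
    for f in (1.5,1.8,2.1):
      W=R.from_euler("ZY",[q1,f]).inv()*goalR(q1+np.radians(a))
      e=W.as_euler("ZYZ"); e2=e[2]-np.pi/2
      print(q1,a,f,[round(float(v),2) for v in (e[0],e[1],(e2+np.pi)%(2*np.pi)-np.pi)]) if q1==-.5 else 0
E
```

```text
Traceback (most recent call last):
  File "h.py", line 14, in fk
    return R.from_euler("ZYZYZ",[q[0],f,q[3],q[4],q[5]+np.pi/2])
           ~~~~~~~~~~~~^^^^^^^^^^^^^^^^^^^^^^^^^^^^^^^^^^^^^^^^^
  File "scipy/spatial/transform/_rotation.pyx", line 1413, in scipy.spatial.transform._rotation.Rotation.from_euler
ValueError: Expected axis specification to be a non-empty string of upto 3 characters, got ZYZYZ
```

```bash
sed -i 's/return R.from_euler("ZYZYZ".*/return R.from_euler("ZY",[q[0],f])*R.from_euler("ZYZ",[q[3],q[4],q[5]+np.pi\/2])/' h.py
python3 - <<'E'
from h import *
from cell import status
s=status.observe();q=s["qpos"]
print((fk(q).inv()*R.from_euler("xyz",s["tool_rot"])).magnitude())
for a in (0,30,45,60,90):
    for f in (1.2,1.5,1.8,2.1):
      W=R.from_euler("ZY",[0,f]).inv()*goalR(np.radians(a))
      e=W.as_euler("ZYZ"); e2=e[2]-np.pi/2
      print(a,f,[round(float(v),2) for v in (e[0],e[1],(e2+np.pi)%(2*np.pi)-np.pi)])
E
```

```text
5.561513724415235e-16
0 1.2 [0.0, 0.37, -1.57]
0 1.5 [0.0, 0.07, -1.57]
0 1.8 [-3.14, 0.23, 1.57]
0 2.1 [-3.14, 0.53, 1.57]
30 1.2 [1.01, 0.63, -2.48]
30 1.5 [1.45, 0.53, -3.0]
30 1.8 [1.95, 0.57, 2.71]
30 2.1 [2.29, 0.73, 2.28]
45 1.2 [1.22, 0.85, -2.64]
45 1.5 [1.5, 0.79, -3.04]
45 1.8 [1.79, 0.81, 2.82]
45 2.1 [2.04, 0.91, 2.45]
60 1.2 [1.36, 1.09, -2.72]
60 1.5 [1.53, 1.05, -3.06]
60 1.8 [1.7, 1.06, 2.88]
60 2.1 [1.85, 1.12, 2.55]
90 1.2 [1.57, 1.57, -2.77]
90 1.5 [1.57, 1.57, -3.07]
90 1.8 [1.57, 1.57, 2.91]
90 2.1 [1.57, 1.57, 2.61]
```

My orientation model matches the arm to within rounding. Tilting straight on would run q4 into its limit (-1), while turning the cap about 2.3 rad first makes the tilt go q4-positive. I'll untilt and turn, which also brings the suspected hole end round to face the cameras.

Call:
jog_arm(series=[[-1, [0, 0, 0], [0, 0.1, 0]], [-1, [0, 0, 0], [0, 0.2, 0]], [-1, [0, 0, 0], [0, 0.3, 0]], [-1, [0, 0, 0], [0, 0.3, 0]]])

```text
time: 4.3
tool_pos: [0.4856, -0.1775, 0.2576]
tool_rot: [3.138, -0.005, 0.885]
contact_force: [-0.2, -0.5, -2.1]
opening: 0.04
```

Call:
jog_arm(series=[[-1, [0, 0, 0], [0, 0, 0.1]], [-1, [0, 0, 0], [0, 0, 0.2]], [-1, [0, 0, 0], [0, 0, 0.3]], [-1, [0, 0, 0], [0, 0, 0.4]], [-1, [0, 0, 0], [0, 0, 0.5]], [-1, [0, 0, 0], [0, 0, 0.6]], [-1, [0, 0, 0], [0, 0, 0.7]], [-1, [0, 0, 0], [0, 0, 0.8]], [-1, [0, 0, 0], [0, 0, 0.9]], [-1, [0, 0, 0], [0, 0, 1.0]], [-1, [0, 0, 0], [0, 0, 1.1]], [-1, [0, 0, 0], [0, 0, 1.2]]])

```text
time: 5.3
tool_pos: [0.4866, -0.1754, 0.2568]
tool_rot: [3.14, -0.002, -0.316]
contact_force: [0.2, -0.2, -2.1]
opening: 0.0399
```

Call:
jog_arm(series=[[-1, [0, 0, 0], [0, 0, 0.1]], [-1, [0, 0, 0], [0, 0, 0.2]], [-1, [0, 0, 0], [0, 0, 0.3]], [-1, [0, 0, 0], [0, 0, 0.4]], [-1, [0, 0, 0], [0, 0, 0.5]], [-1, [0, 0, 0], [0, 0, 0.6]], [-1, [0, 0, 0], [0, 0, 0.7]], [-1, [0, 0, 0], [0, 0, 0.8]], [-1, [0, 0, 0], [0, 0, 0.9]], [-1, [0, 0, 0], [0, 0, 1.0]], [-1, [0, 0, 0], [0, 0, 1.1]], [-1, [0, 0, 0], [0, 0, 1.1]]])

```text
time: 6.3
tool_pos: [0.4866, -0.1753, 0.2567]
tool_rot: [-3.141, -0.002, -1.415]
contact_force: [0.7, 0.6, -1.7]
opening: 0.0399
```

Run:
```python
from h import *
from cell import status,eyes
s=status.observe(); print(s["time"],s["qpos"].round(3),s["tool_pos"],s["tool_rot"],s["opening"])
out=[]
g=s["tool_pos"]+np.array([0,0,.019])
for n in ("scene","top"):
    r=eyes.read_camera(n); T=np.linalg.inv(r["T"]); c=r["camera_matrix"]@(T[:3,:3]@g+T[:3,3]); u,v=(c[:2]/c[2]).astype(int); print(u,v)
    u=min(max(u,40),519);v=min(max(v,40),379)
    out.append(cv2.resize(r["img"][v-40:v+40,u-40:u+40],(400,400),interpolation=2))
cv2.imwrite("pics/a3.png",cv2.cvtColor(np.hstack(out),4))
```

```text
6.3 [-4.930e-01  3.040e-01  1.494e+00 -1.000e-03  1.341e+00  2.492e+00] [ 0.48664317 -0.17533303  0.256736  ] [-3.14076428e+00 -1.88672836e-03 -1.41469728e+00] 0.03993063385127884
257 123
354 225
```

View pics/a3.png

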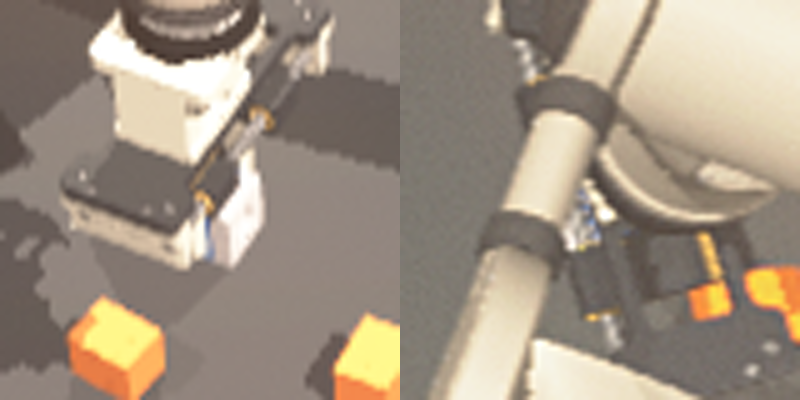

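The scene crop (cap at roughly (220,230)) is too coarse and partly hidden by the finger, so it isn't conclusive. I'll yaw back a little so the +y end faces the scene camera squarely. I'll also crop the red cap for comparison, to see what a hole looks like.

Call:
jog_arm(series=[[-1, [0, 0, 0], [0, 0, 0.1]], [-1, [0, 0, 0], [0, 0, 0.0]], [-1, [0, 0, 0], [0, 0, -0.1]], [-1, [0, 0, 0], [0, 0, -0.2]], [-1, [0, 0, 0], [0, -0.1, -0.2]], [-1, [0, 0, 0], [0, -0.2, -0.2]], [-1, [0, 0, 0], [0, -0.3, -0.2]], [-1, [0, 0, 0], [0, -0.4, -0.2]], [-1, [0, 0, 0], [0, -0.5, -0.2]], [-1, [0, 0, 0], [0, -0.5, -0.2]]])

```text
time: 7.23
tool_pos: [0.4867, -0.1774, 0.2541]
tool_rot: [-3.086, 0.501, -1.193]
contact_force: [-0.6, -1.1, -2.3]
opening: 0.0397
```

```bash
cat > look.py <<'E'
import sys
from h import *
from cell import status,eyes
s=status.observe(); print(s["time"],s["qpos"].round(3),s["tool_pos"],s["tool_rot"],s["opening"])
out=[]
g=s["tool_pos"]-R.from_euler("xyz",s["tool_rot"]).apply([0,0,.019])
for n in ("scene","top"):
    r=eyes.read_camera(n); T=np.linalg.inv(r["T"]); c=r["camera_matrix"]@(T[:3,:3]@g+T[:3,3]); u,v=(c[:2]/c[2]).astype(int); print(u,v)
    u=min(max(u,30),529);v=min(max(v,30),389)
    out.append(cv2.resize(r["img"][v-30:v+30,u-30:u+30],(400,400),interpolation=2))
    if n=="scene" and len(sys.argv)>2: out.append(cv2.resize(r["img"][203:263,330:390],(400,400),interpolation=2))
o=np.hstack(out[:2]); cv2.imwrite(sys.argv[1],cv2.cvtColor(o,4))
E
python3 look.py pics/a4.png red
```

```text
7.2333 [-0.678  0.525  1.265  0.294  1.761  2.096] [ 0.4866835  -0.17737688  0.25414219] [-3.08613145  0.50054405 -1.19302962] 0.039695765642994145
253 123
359 224
```

View pics/a4.png

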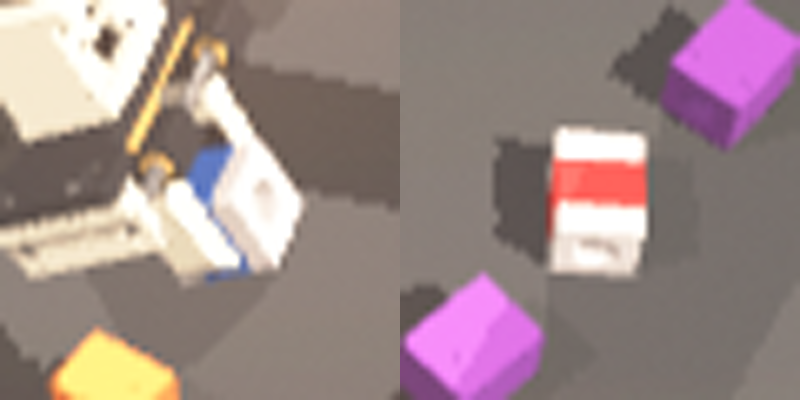

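Left crop: the exposed end has a small round shaded spot in its middle, about (265,190), much like the hole in the red cap's end on the right. This agrees with the other end looking solid earlier. Now I'll work out the move to upright.

Run:
```python
from h import *
from cell import status
s=status.observe()
for h in (.8,1.0,1.2): print(h,rel([.55,.03,.40],goalR(h).as_euler("xyz"),s))
```

```text
0.8 (array([-0.2162, -0.1372, -0.04  ]), array([ 0.9819, -0.9295,  0.6399]))
1.0 (array([-0.2162, -0.1372, -0.04  ]), array([ 0.8036, -0.9736,  0.5356]))
1.2 (array([-0.2162, -0.1372, -0.04  ]), array([ 0.6245, -1.0097,  0.4304]))<sys>:0: UserWarning: Gimbal lock detected. Setting third angle to zero since it is not possible to uniquely determine all angles.
```

Call:
jog_arm(series=[[-1, [-0.018, -0.0115, -0.003], [0.067, -0.081, 0.045]], [-1, [-0.036, -0.023, -0.007], [0.134, -0.162, 0.089]], [-1, [-0.054, -0.034, -0.01], [0.201, -0.243, 0.134]], [-1, [-0.072, -0.046, -0.013], [0.268, -0.325, 0.179]], [-1, [-0.09, -0.057, -0.017], [0.335, -0.406, 0.223]], [-1, [-0.108, -0.069, -0.02], [0.402, -0.487, 0.268]]])

```text
time: 7.83
tool_pos: [0.5191, -0.0708, 0.3304]
tool_rot: [-2.84, 1.02, -1.431]
contact_force: [0.1, 0.7, -1.9]
opening: 0.0397
```

```bash
python3 look.py pics/a5.png red;  python3 - <<'E'
from h import *
from cell import status
s=status.observe()
for h in (.8,1.0,1.2): print(h,rel([.55,.03,.40],goalR(h).as_euler("xyz"),s))
E
```

```text
7.8333 [-0.769  0.477  1.471  0.859  1.816  2.339] [ 0.51914615 -0.070808    0.33039369] [-2.83975467  1.019618   -1.43073009] 0.039742850919131
274 127
316 211
0.8 (array([-0.1098, -0.0308,  0.0552]), array([ 0.5968, -0.4606,  0.3171]))
1.0 (array([-0.1098, -0.0308,  0.0552]), array([ 0.402 , -0.4858,  0.2673]))
1.2 (array([-0.1098, -0.0308,  0.0552]), array([ 0.2071, -0.5075,  0.2163]))<sys>:0: UserWarning: Gimbal lock detected. Setting third angle to zero since it is not possible to uniquely determine all angles.
```

View pics/a5.png

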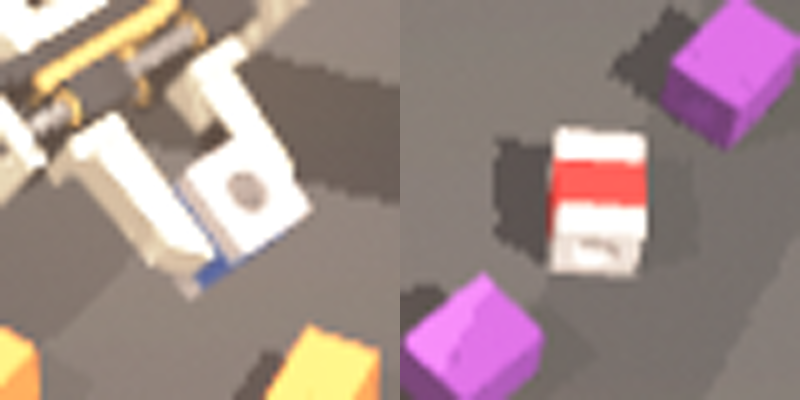

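The hole is now plain at (248,190) in the left crop, so this is the right end. I'll finish the tilt.

Call:
jog_arm(series=[[-1, [-0.018, -0.005, 0.009], [0.067, -0.081, 0.045]], [-1, [-0.036, -0.01, 0.018], [0.134, -0.162, 0.089]], [-1, [-0.054, -0.015, 0.027], [0.201, -0.243, 0.134]], [-1, [-0.072, -0.02, 0.037], [0.268, -0.325, 0.179]], [-1, [-0.09, -0.026, 0.046], [0.335, -0.406, 0.223]], [-1, [-0.11, -0.031, 0.055], [0.402, -0.486, 0.267]], [-1, [-0.11, -0.031, 0.055], [0.402, -0.486, 0.267]], [-1, [-0.11, -0.031, 0.055], [0.402, -0.486, 0.267]], [-1, [-0.11, -0.031, 0.055], [0.402, -0.486, 0.267]]])

```text
time: 8.68
tool_pos: [0.5512, 0.0283, 0.4002]
tool_rot: [-2.12, 1.565, -1.117]
contact_force: [-0.4, -0.3, -1.9]
opening: 0.0402
```

```bash
python3 look.py pics/a6.png;  python3 - <<'E'
from h import *
from cell import status,eyes
s=status.observe()
Q=R.from_euler("xyz",s["tool_rot"]); print("-x axis",Q.apply([-1,0,0]),s["contact_force"],abs(s["qvel"]).max())
for h in (1.0,): print(h,rel(s["tool_pos"],goalR(h).as_euler("xyz"),s))
g=s["tool_pos"]-Q.apply([0,0,.019]); print("grasp",g)
for n in("scene","top"):
    r=eyes.read_camera(n); cv2.imwrite(f"pics/f{n}.png",cv2.cvtColor(r["img"],4))
    uu,vv=np.meshgrid(range(560),range(420)); p=P(r,uu.ravel(),vv.ravel())
    m=(np.abs(p[:,:2]-g[:2]).max(1)<.008); print(n,np.percentile(p[m,2],[0,10,50,90,100]) if m.any() else None, m.sum())
E
```

```text
8.6833 [-0.734  0.391  1.917  1.457  1.691  2.392] [0.55117709 0.02828274 0.40016012] [-2.12012349  1.56490631 -1.11746877] 0.04019609447992437
299 134
267 197
-x axis [-0.00252569  0.00368926  0.99999001] [ 0.39434456 -0.77282349 -2.61168675] 0.012962863581055422
1.0 (array([0., 0., 0.]), array([ 0.001 , -0.0017,  0.0041]))
grasp [0.54127761 0.01147404 0.40023529]
scene [-0.0063344  -0.00240691  0.41085155  0.42491337  0.42720016] 58
top [-0.00582168 -0.00182304  0.39109821  0.4254084   0.42717619] 67<sys>:0: UserWarning: Gimbal lock detected. Setting third angle to zero since it is not possible to uniquely determine all angles.
```

View pics/a6.png

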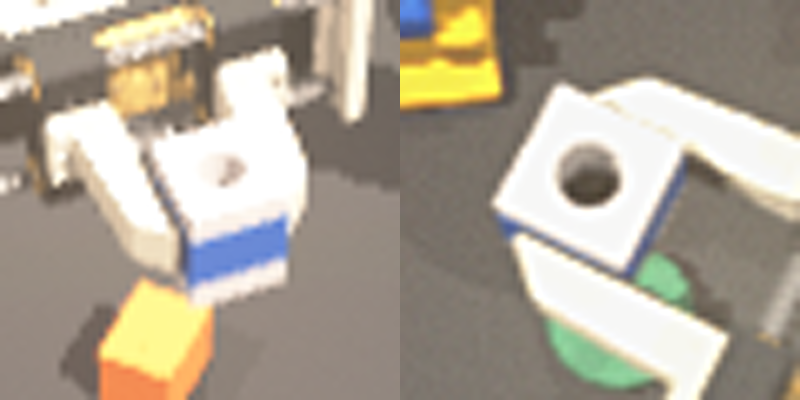

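View pics/fscene.png

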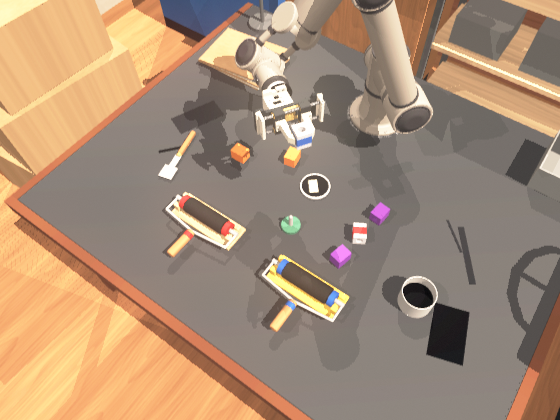

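Both views show the hole facing straight up: (222,170) in the scene crop and (590,175) in the top crop. The cap is about 0.40 m above the bench and well clear of the pin, and the other parts look where they were. I'll hand it in.

```bash
python3 -c "
from cell import job
print(job.hand_in())"
```

```text
the job is handed in; nothing more can be done
None
```

I gripped the blue-banded cap, because the roller in the yellow rest has blue collars. I then turned it so its hole faces straight up, and handed in at about 9 s.

- **Which end has the hole:** I found it by looking and did not use the gauge pin. An early view was too coarse to tell. Tilted views then showed the hole clearly in the end opposite the one that had looked solid on the bench.
- **Last checks:**
  - The hole axis, worked out from the tool pose, was within about 0.005 rad of vertical.
  - The cap's middle was about 0.40 m above the bench. Its top face measured 0.426 m in both camera depth images, which agrees.
  - The grip opening was 40 mm, the width of the cap, and the arm was practically still.
- **Other parts:** The other cap, tin, lid and knife look unmoved in the final picture. I judged that by eye and did not measure it.

None of the checks failed or disagreed.

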